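Release the ratchet stop of the soap rack

TASK

Make room for another bar in the wooden soap drying rack: press the ribbed release button on top of the sliding jaw down with the fingertips and, keeping it pressed, push the jaw along its bar, away from the soap, all the way back to the end post. Then let the button spring up again, and leave the soap bars, the thread spool and the dosing cup where they are.

Things in the scene. Friction and masses are not known exactly. Their poses are not given: they have to be found in the camera images.
- rack: Slatted wooden soap drying rack, 136 x 340 mm, fixed. Origin on the surface. Axes: z up; y along the steel bar (teeth underneath), the way the jaw opens (away from the soap); x from bar to soap. Bar at x -45 mm, z 40-50 mm, from end block (inner face y -130 mm, 58 mm high) to end post (y +176 mm, 62 mm high). Soap lies on slats (z 18 mm) at x +28 mm between end block and jaw.
- jaw (a joint): Aluminium sliding jaw along the bar, m, growing along the rack's +y: 0 = at the soap, 0.125 = fully back on its stop at the end post; starts at about 0.01 to 0.08. A ratchet blocks it from opening unless the release is held at least 5 mm down (no teeth in the last 20 mm or so); closing, it runs free with clicks. Sliding friction about 1.5 N.
- release (a joint): How far the release button is pressed, m: 0 = up, 0.010 = fully down on its stop. Spring: 4 N to begin, 8 N fully down; it springs up by itself when let go. It may start up to 4 mm down, if the pawl rests on a tooth.
- release_top (a point): Centre of the flat top of the release button, a black ribbed pad 36 mm across the bar by 42 mm along it, z = 68 mm when up. It rides on the jaw and goes straight down when pressed. Axes as the rack's. Nothing beside the pad stands higher than it, except the push plate behind it.
- push_face (a point): On the aluminium push plate that stands behind the button (+y side): 40 mm wide across the bar, 12 mm thick, top at z = 92 mm, 24 mm above the button. The point is mid-width on its face towards the button, z = 85 mm, 25 mm along +y from the button's centre. A finger on the button pushes this face to move the jaw. Axes as the rack's.
- soap_a: Bar of soap, 45 x 71 x 24 mm, lying loose in the rack next to the end block. Origin: centre of its underside. To be left alone.
- soap_b: Bar of soap, 45 x 71 x 24 mm, lying loose in the rack, next to the jaw. Origin: centre of its underside. To be left alone.
- spare_soap: The spare bar of soap, 47 x 73 x 24 mm, loose on the work surface in front of the rack. Origin: centre of its underside. To be left alone.
- spool: Thread spool, 27 mm across, 36 mm high, standing loose in front of the bar. Origin: centre of its underside. To be left alone.
- dosing_cup: Small dosing cup, 57 mm across, 54 mm high, standing loose behind the rack. Origin: centre of its underside. To be left alone.

How it is judged:
By the outcome, as a careful person would: the job done as asked, in the order asked, and still so for the second after the job is handed in, with the robot touching nothing.
It also fails if it takes over 32 s, if anything falls off the work surface, if the arm or the gripper's body presses on something with over 40 N, if the wrist force passes 120 N, or if a joint passes its speed limit or range.

ROBOT

A 6-joint arm with a two-finger parallel gripper is mounted at the origin on a cart in front of the work surface, level with it; the furniture and walls round the work are solid. World frame = base frame: x ahead of the robot, y to its left, z up, the work surface at z = 0. Lengths are in m, angles in rad, forces in N, time in s.
With the tool pointing down it reaches from about 0.375 to 0.9 m from the base axis. Payload 3.1 kg.
Tool frame: the origin (TCP) lies on the centre line of the jaws, within the pads' length; the fingertips stand 8 mm ahead of it and the grasp point (between the pads) lies 11 mm behind it; z points along the fingers, y is the line along which they close (so a half turn about z gives the same grasp; the last joint's range is limited). The gripper opens to 85 mm and grips with 20 to 120 N. Pads are 22 mm wide; open, the fingers measure 114 mm over their backs; the gripper's body (76 mm by 85 mm) begins 54 mm behind the grasp point. The pads swing forward as they close: fully open they stand 13 mm farther back than shut.
Start: joints at [0.997, 0.527, 1.433, -0, 1.181, -0.178], TCP at [0.241, 0.577, 0.239] pointing down, gripper open.
Joint ranges: [-3.08, 3.08], [-0.75, 2.2], [0.22, 2.44], [-1.43, 4.57], [0, 2.65], [-2.85, 2.85]. Speed limits (rad/s): [2.79, 2.79, 3.14, 3.14, 3.14, 3.14].

INTERFACE

Orientations are given as a unit quaternion [x, y, z, w].
In Python, from station import * gives the robot as it stands.
- The arm moves only by the tool play_rows, never from a script. Its argument "rows" is a list of rows, each a list of 3 entries, a list of its own where there are three numbers: the turn, a rotation vector about the tool's x, y, z in degrees, then the shift along the tool's x, y, z in mm, then the closure, from 0 (fully open) to 1 (shut). In form: [[[ax, ay, az], [dx, dy, dz], jaw], ...]. A call has 1 to 12 rows; each row shifts and turns the commanded pose from where the row before left it, along the tool's axes as they then stand; what a row does not reach is not made up. A row lasts 1/12 s, in which the tool goes at most 41.7 mm and 7.16 degrees, less where a joint would pass 70% of its speed; a pose out of reach is approached as far as the arm can. A call with a gripper value outside its range is refused whole. The fingers move at their own pace and stop on an object; "grip_force" is the grip in N (left out, the last holds). Time passes only in rows, so rows that do not move let the fingers close. It gives the time, the measured TCP pose, the force, the opening and the grip force at its end, in the units of the state.
- sense(): the state, without advancing time (a new reading comes with each control period).
- snapshot(name): name is "scene" or "top" or "wrist"; returns (picture, depth): 480x640x3 uint8, red, green, blue; 480x640 float32, m along the optical axis (not along the pixel's ray), 0 where there is no reading.
- get_calibration(name): a dict with "vfov" (degrees; the focal length in pixels is half the picture's height over the tangent of half this angle, whatever the lens; pixels are square), "cx", "cy" (the principal point, pixels), "k1" (the pictures are not rectified: a ray, as slopes to the right and down, at radius r is drawn at 1 + k1 r^2 times it, then the intrinsics apply), "xyz" and "attitude" of the camera in the world. Camera axes: x right, y down, z forward; pixel columns grow to the right and rows downward; lengths in m; the calibration is good to about 2 mm. A picture is of the moment at which its call begins: read the wrist's pose just before it. get_calibration takes no time and is no camera call; for the wrist camera it gives the pose at the moment of the call.
- sign_off(): hands the job in; it is judged then, once.
The state is a dict: "t": time; "q": joint angles; "qd": joint speeds; "tau": joint torques, N m; "tcp_pos": TCP position; "tool_rot": TCP orientation; "force": force on the tool from outside, world axes, zero at the start; "ft_torque": the same for the moment, N m; "finger_gap": opening from 0.0 (shut) to 1.0 (fully open); "gripper_force": force on a finger pad.
Only numpy, scipy, OpenCV 4.12 (cv2) and the standard library are available. Lean on these libraries where they do the work, as an engineer would, in place of code of your own. Each camera call takes 0.05 s, during which the arm holds its last target. There are 200 camera calls.

## Working session

There is one attempt and no reset: what is moved stays moved. The work goes in short steps, Python scripts to look and compute and a tool call to move; the robot and the scene stay as the last step left them, time stands still between calls to the robot, and variables do not carry over. Pictures are saved under pics/ and viewed, at most 10 in all, crops included, and the job is handed in when it is done.

Besides the shell and the picture viewer there is one more tool, called after ">>>" as name([rows], argument=value, ...), one row to a line, values as JSON. play_rows: Moves the arm, as the interface text tells. Its arguments: {"type":"object","properties":{"rows":{"type":"array","items":{"type":"array"}},"grip_force":{"type":"number"}},"required":["rows"]}

```bash
mkdir -p pics; ls; cat > h.py <<'E'
from station import *
import numpy as np, cv2
from scipy.spatial.transform import Rotation as R
def Rm(c):
    a=np.array(c["attitude"],float)
    return R.from_quat(a).as_matrix() if a.size==4 else a.reshape(3,3)
def cloud(depth,c):
    f=240/np.tan(np.radians(c["vfov"]/2)); K=np.array([[f,0,c["cx"]],[0,f,c["cy"]],[0,0,1]])
    v,u=np.mgrid[:480,:640]
    p=cv2.undistortPoints(np.stack([u,v],-1).reshape(-1,1,2).astype(float),K,np.array([c["k1"],0,0,0,0.])).reshape(480,640,2)
    P=np.dstack([p,np.ones((480,640))])*depth[...,None]
    return P@Rm(c).T+np.array(c["xyz"])
def save(n,name):
    c=get_calibration(name); im,d=snapshot(name); cv2.imwrite(f"pics/{n}.png",im[...,::-1]); np.savez(f"{n}.npz",P=cloud(d,c),im=im,d=d)
    return c
E
python3 - <<'E'
from h import *
for n in("scene","top"): print(save(n,n))
print(sense())
E
```

```text
pics
{'vfov': 49.60705062608194, 'cx': 321.5811192839077, 'cy': 242.3916146007398, 'k1': -0.08843218923427536, 'xyz': array([0.26769653, 0.52550913, 0.72117793]), 'attitude': array([-0.23524732,  0.90389666, -0.34616028,  0.08833222])}
{'vfov': 52.04988055766541, 'cx': 313.02189765810294, 'cy': 246.02062795553132, 'k1': -0.010545375228463895, 'xyz': array([0.35475498, 0.02106968, 0.90250888]), 'attitude': array([ 0.7136497 , -0.69343304,  0.077846  , -0.06160139])}
{'t': 0.1, 'q': array([ 9.96498283e-01,  5.28384279e-01,  1.43375033e+00, -1.42789327e-06,
        1.18146111e+00, -1.78507621e-01]), 'qd': array([ 0.00149604, -0.00017886, -0.00302585, -0.00062983, -0.00088955,
       -0.00051517]), 'tau': array([-5.78941163e-04, -4.43305707e+01, -1.78586537e+01, -3.03846664e-04,
        3.86328378e-03, -1.27573531e-05]), 'tcp_pos': array([0.24058955, 0.57615252, 0.23843227]), 'tool_rot': array([ 1.96605694e-01,  9.80482125e-01, -9.31658212e-04, -3.67525784e-04]), 'force': array([ 0.17685298,  0.12697697, -0.41984351]), 'ft_torque': array([-0.012068  , -0.01408159, -0.02350307]), 'gripper_force': 0.0, 'finger_gap': 1.0052768209931566}
```

View pics/top.png

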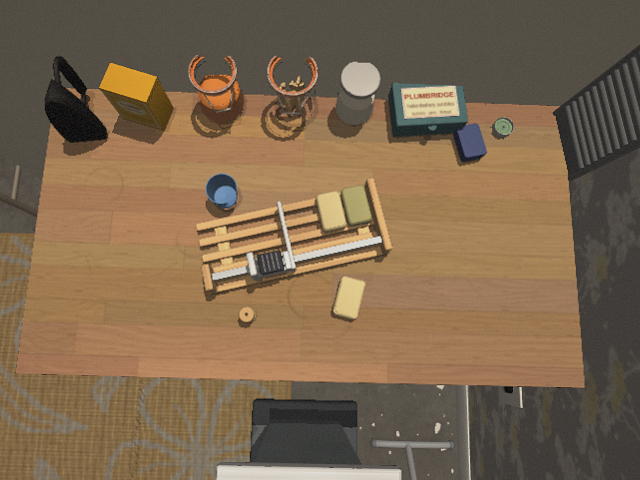

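View pics/scene.png

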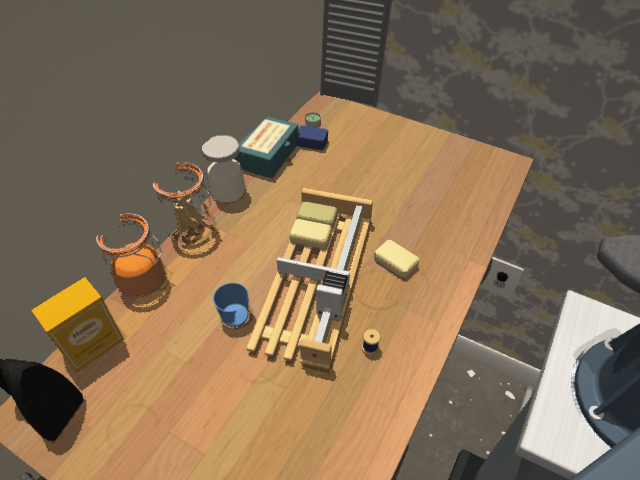

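The top view shows the black button at (271,262), the push plate at (253,264), the end post at (208,277), the end block at (380,216) and the spool at (246,315). The jaw opens towards image left.

```bash
python3 - <<'E'
from h import *
for n in("top",):
    z=np.load(n+".npz"); P=z["P"]; im=z["im"].astype(int)
    for u,v in [(271,262),(253,264),(259,264),(208,279),(205,268),(230,271),(330,251),(375,241),(380,245),(372,182),(246,315),(289,262)]: print((u,v),P[v,u].round(4),im[v,u])
    m=np.zeros((480,640),bool); m[235:290,235:305]=1
    k=m&(abs(P[...,2]-.066)<.008)&(im.sum(2)<200)
    p=P[k]; print("btn",k.sum(),p.mean(0),cv2.minAreaRect(p[:,:2].astype(np.float32)*1000))
    k=m&(P[...,2]>.085); p=P[k]; print("plate",k.sum(),p.mean(0),cv2.minAreaRect(p[:,:2].astype(np.float32)*1000))
    # bar: grey low saturation at z~.05
    b=np.zeros((480,640),bool); b[225:290,210:385]=1
    k=b&(abs(P[...,2]-.05)<.006)&(im.max(2)-im.min(2)<30)&(im.sum(2)>350)
    p=P[k]; print("bar",k.sum(),p[:,:2].min(0),p[:,:2].max(0),cv2.minAreaRect(p[:,:2].astype(np.float32)*1000), cv2.fitLine(p[:,:2].astype(np.float32),cv2.DIST_HUBER,0,.01,.01).ravel())
    k=b=(P[...,2]>.015)&(P[...,2]<.05); k[:300]=0;k[335:]=0;k[:,:225]=0;k[:,265:]=0
    p=P[k]; print("spool",p.mean(0),p.min(0),p.max(0))
    a=im[225:300,195:305].astype(np.uint8)
cv2.imwrite("pics/c.png",cv2.resize(a[...,::-1],None,fx=6,fy=6,interpolation=2))
E
```

```text
(271, 262) [0.4915 0.0753 0.0699] [68 62 63]
(253, 264) [0.4835 0.1035 0.0928] [222 219 212]
(259, 264) [0.4878 0.0959 0.0673] [43 42 42]
(208, 279) [0.4604 0.1828 0.059 ] [215 169 112]
(205, 268) [0.479  0.1888 0.0614] [207 161 109]
(230, 271) [0.4765 0.147  0.0519] [202 203 195]
(330, 251) [ 0.5181 -0.0267  0.0475] [217 215 208]
(375, 241) [ 0.5387 -0.1067  0.048 ] [221 220 214]
(380, 245) [ 0.5369 -0.1197  0.0225] [80 61 43]
(372, 182) [ 0.6455 -0.0997  0.0574] [225 178 120]
(246, 315) [0.4029 0.1185 0.0224] [108  87  60]
(289, 262) [0.4955 0.045  0.0517] [222 222 217]
btn 293 [0.48982214 0.07694157 0.06675158] ((490.9820251464844, 76.69390869140625), (35.785945892333984, 40.85649108886719), 14.729405403137207)
plate 182 [0.47535566 0.10077065 0.13893942] ((425.3765869140625, 72.84963989257812), (174.02398681640625, 19.74742889404297), 29.77499771118164)
bar 1088 [ 0.46132395 -0.11773589] [0.56199899 0.17878231] ((525.7661743164062, 33.876914978027344), (79.76322174072266, 304.9742126464844), 9.796947479248047) [ 0.25097    -0.96799487  0.5096477   0.01425394]
spool [0.4047609  0.11649024 0.03473909] [0.39186387 0.10319488 0.01702037] [0.41795286 0.1298274  0.03914633]
```

View pics/c.png

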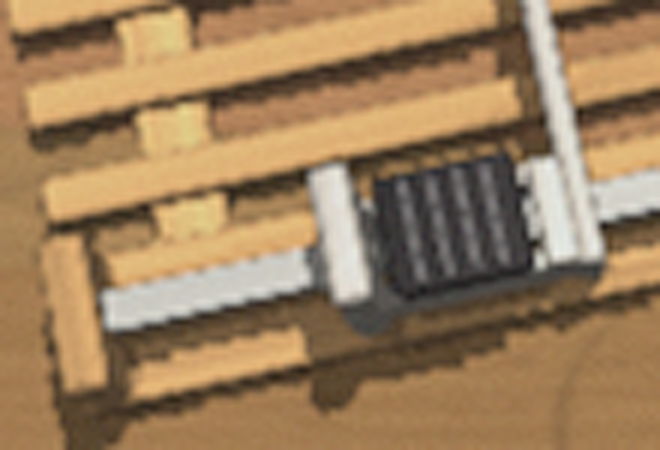

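>>> play_rows([
  [[0, 0, 6.64], [0, 0, 0], 1],
  [[0, 0, 6.64], [0, 0, 0], 1],
  [[0, 0, 6.64], [0, 0, 0], 1],
  [[0, 0, 6.64], [0, 0, 0], 1],
  [[0, 0, 6.64], [0, 0, 0], 1],
  [[0, 0, 6.64], [0, 0, 0], 1],
  [[0, 0, 6.64], [0, 0, 0], 1],
  [[0, 0, 6.64], [0, 0, 0], 1],
], grip_force=40)

```text
t: 0.77
tcp_pos: [0.2407, 0.5763, 0.2387]
tool_rot: [0.617, 0.787, -0.001, 0.0]
force: [-0.3, -0.3, -0.3]
finger_gap: 0.002
gripper_force: 0.0
```

>>> play_rows([
  [[0, 0, 0], [-35, 8, 2], 1],
  [[0, 0, 0], [-35, 8, 2], 1],
  [[0, 0, 0], [-35, 8, 2], 1],
  [[0, 0, 0], [-35, 8, 2], 1],
  [[0, 0, 0], [-35, 8, 2], 1],
  [[0, 0, 0], [-35, 8, 2], 1],
  [[0, 0, 0], [-35, 8, 2], 1],
  [[0, 0, 0], [-35, 8, 2], 1],
  [[0, 0, 0], [-35, 8, 2], 1],
  [[0, 0, 0], [-35, 8, 2], 1],
  [[0, 0, 0], [0, 0, 0], 1],
  [[0, 0, 0], [0, 0, 0], 1],
])

```text
t: 1.77
tcp_pos: [0.405, 0.2555, 0.219]
tool_rot: [0.616, 0.788, -0.0, -0.0]
force: [0.8, -0.8, 0.1]
finger_gap: -0.002
gripper_force: 0.0
```

>>> play_rows([
  [[0, 0, 0], [-31, 6.5, 6], 1],
  [[0, 0, 0], [-31, 6.5, 6], 1],
  [[0, 0, 0], [-31, 6.5, 6], 1],
  [[0, 0, 0], [-31, 6.5, 6], 1],
  [[0, 0, 0], [-31, 6.5, 6], 1],
  [[0, 0, 0], [-31, 6.5, 6], 1],
  [[0, 0, 0], [0, 0, 0], 1],
  [[0, 0, 0], [0, 0, 0], 1],
])

```text
t: 2.43
tcp_pos: [0.488, 0.0864, 0.1828]
tool_rot: [0.615, 0.789, -0.0, -0.001]
force: [-0.3, 0.3, -0.2]
finger_gap: -0.005
gripper_force: 0.0
```

```bash
python3 - <<'E'
from h import *
s=sense(); save("wrist","wrist"); print(s["tcp_pos"],s["tool_rot"],s["force"])
r=R.from_quat(s["tool_rot"]); print(r.as_matrix().round(3))
z=np.load("wrist.npz"); P=z["P"]; im=z["im"].astype(int)
near=np.hypot(P[...,0]-.4905,P[...,1]-.077)<.07
k=near&(abs(P[...,2]-.066)<.008)&(im.sum(2)<240); p=P[k]
print("btn",k.sum(),p.mean(0),cv2.minAreaRect(p[:,:2].astype(np.float32)*1000))
k=near&(abs(P[...,2]-.092)<.004); p=P[k]; print("plate",k.sum(),p.mean(0),cv2.minAreaRect(p[:,:2].astype(np.float32)*1000))
E
```

```text
[0.48799559 0.08640426 0.18283289] [ 6.14861158e-01  7.88635137e-01 -9.51816355e-05 -6.06812838e-04] [-0.32608711  0.26389072 -0.21290767]
[[-0.244  0.97  -0.001]
 [ 0.97   0.244  0.001]
 [ 0.001 -0.001 -1.   ]]
btn 2507 [0.49435842 0.07693068 0.06671724] ((492.322021484375, 84.25028228759766), (36.52235412597656, 57.83885955810547), 16.739599227905273)
plate 1440 [0.48679359 0.10765487 0.09029779] ((487.03857421875, 107.46473693847656), (39.518245697021484, 11.485201835632324), 14.322990417480469)
```

View pics/wrist.png

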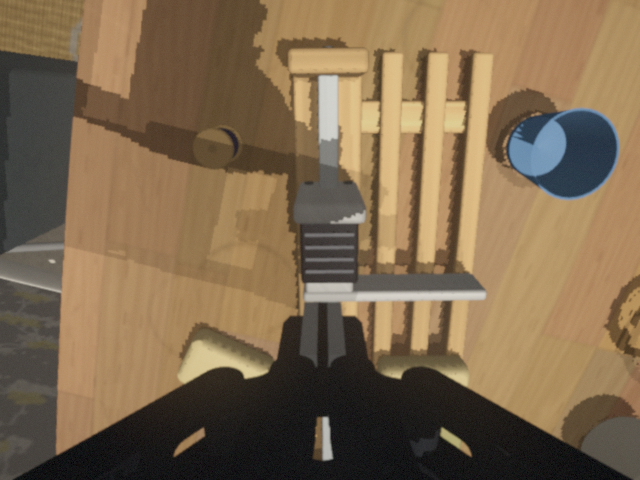

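The wrist view shows the button at (330,252) and the plate at (330,205), with the closed fingers lined up with the bar. I'll shift slightly, then descend.

>>> play_rows([
  [[0, 0, 0], [-2, 3, 20], 1],
  [[0, 0, 0], [0, 0, 25], 1],
  [[0, 0, 0], [0, 0, 25], 1],
  [[0, 0, 0], [0, 0, 20], 1],
  [[0, 0, 0], [0, 0, 8], 1],
  [[0, 0, 0], [0, 0, 0], 1],
  [[0, 0, 0], [0, 0, 0], 1],
])

```text
t: 3.07
tcp_pos: [0.4909, 0.0863, 0.0856]
tool_rot: [0.614, 0.79, -0.0, -0.0]
force: [-0.6, 0.3, 0.5]
finger_gap: -0.004
gripper_force: 0.0
```

>>> play_rows([
  [[0, 0, 0], [0, 0, 3], 1],
  [[0, 0, 0], [0, 0, 3], 1],
  [[0, 0, 0], [0, 0, 3], 1],
  [[0, 0, 0], [0, 0, 2], 1],
  [[0, 0, 0], [0, 0, 0], 1],
  [[0, 0, 0], [0, 0, 0], 1],
])

```text
t: 3.57
tcp_pos: [0.4917, 0.0851, 0.0748]
tool_rot: [0.614, 0.789, 0.0, 0.0]
force: [-0.3, 0.7, 4.2]
finger_gap: -0.0
gripper_force: 2.1
```

>>> play_rows([
  [[0, 0, 0], [0, 0, 2], 1],
  [[0, 0, 0], [0, 0, 2], 1],
  [[0, 0, 0], [0, 0, 2], 1],
  [[0, 0, 0], [0, 0, 2], 1],
  [[0, 0, 0], [0, 0, 0.5], 1],
  [[0, 0, 0], [0, 0, 0], 1],
  [[0, 0, 0], [0, 0, 0], 1],
])

```text
t: 4.15
tcp_pos: [0.4917, 0.0851, 0.0662]
tool_rot: [0.614, 0.789, 0.0, 0.0]
force: [0.6, 1.9, 7.8]
finger_gap: 0.002
gripper_force: 3.8
```

>>> play_rows([
  [[0, 0, 0], [2, 0, 0], 1],
  [[0, 0, 0], [2, 0, 0], 1],
  [[0, 0, 0], [2, 0, 0], 1],
  [[0, 0, 0], [3, 0, 0], 1],
  [[0, 0, 0], [3, 0, 0], 1],
  [[0, 0, 0], [3, 0, 0], 1],
  [[0, 0, 0], [3, 0, 0], 1],
  [[0, 0, 0], [3, 0, 0], 1],
  [[0, 0, 0], [0, 0, 0], 1],
])

```text
t: 4.9
tcp_pos: [0.4865, 0.1053, 0.0663]
tool_rot: [0.614, 0.789, 0.0, 0.001]
force: [0.7, 0.5, 7.3]
finger_gap: 0.0
gripper_force: 3.8
```

>>> play_rows([
  [[0, 0, 0], [3, 0, 0], 1],
  [[0, 0, 0], [3, 0, 0], 1],
  [[0, 0, 0], [3, 0, 0], 1],
  [[0, 0, 0], [3, 0, 0], 1],
  [[0, 0, 0], [3, 0, 0], 1],
  [[0, 0, 0], [3, 0, 0], 1],
  [[0, 0, 0], [3, 0, 0], 1],
  [[0, 0, 0], [3, 0, 0], 1],
])

```text
t: 5.57
tcp_pos: [0.4806, 0.1282, 0.0663]
tool_rot: [0.614, 0.789, -0.0, 0.001]
force: [-1.0, -1.9, 7.3]
finger_gap: 0.004
gripper_force: 3.7
```

```bash
python3 - <<'E'
from h import *
save("scene2","scene"); im=cv2.imread("pics/scene2.png")[230:400,230:400]; cv2.imwrite("pics/s2.png",cv2.resize(im,None,fx=3.5,fy=3.5))
E
```

```text
(no output)
```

View pics/s2.png

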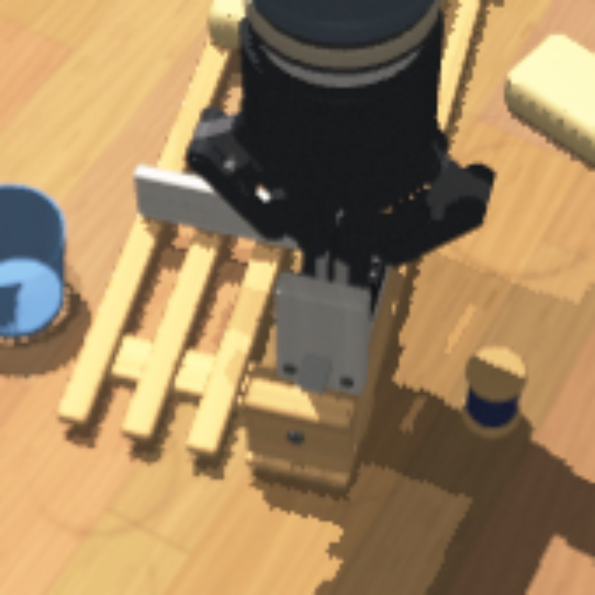

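The crop shows the jaw following the fingers, with the plate close to the end post and the spool and cup clear. I'll continue.

>>> play_rows([
  [[0, 0, 0], [3, 0, 0], 1],
  [[0, 0, 0], [3, 0, 0], 1],
  [[0, 0, 0], [3, 0, 0], 1],
  [[0, 0, 0], [3, 0, 0], 1],
  [[0, 0, 0], [2, 0, 0], 1],
])

```text
t: 6.03
tcp_pos: [0.477, 0.1419, 0.0663]
tool_rot: [0.614, 0.789, -0.0, 0.001]
force: [-0.0, -1.1, 8.0]
finger_gap: -0.001
gripper_force: 3.8
```

>>> play_rows([
  [[0, 0, 0], [2, 0, 0], 1],
  [[0, 0, 0], [2, 0, 0], 1],
  [[0, 0, 0], [2, 0, 0], 1],
])

```text
t: 6.28
tcp_pos: [0.4755, 0.1476, 0.0662]
tool_rot: [0.614, 0.789, -0.0, 0.0]
force: [-0.5, -1.4, 7.6]
finger_gap: 0.002
gripper_force: 3.8
```

>>> play_rows([
  [[0, 0, 0], [1.5, 0, 0], 1],
  [[0, 0, 0], [1.5, 0, 0], 1],
])

```text
t: 6.45
tcp_pos: [0.4752, 0.1499, 0.0663]
tool_rot: [0.614, 0.79, -0.0, 0.001]
force: [0.4, -5.6, 6.8]
finger_gap: -0.004
gripper_force: 3.7
```

>>> play_rows([
  [[0, 0, 0], [1, 0, 0], 1],
  [[0, 0, 0], [1, 0, 0], 1],
  [[0, 0, 0], [0, 0, 0], 1],
])

```text
t: 6.7
tcp_pos: [0.475, 0.1518, 0.0664]
tool_rot: [0.614, 0.79, -0.0, 0.001]
force: [0.3, -4.2, 6.6]
finger_gap: 0.001
gripper_force: 3.7
```

>>> play_rows([
  [[0, 0, 0], [1.5, 0, 0], 1],
  [[0, 0, 0], [1.5, 0, 0], 1],
  [[0, 0, 0], [0, 0, 0], 1],
])

```text
t: 6.95
tcp_pos: [0.4747, 0.1541, 0.0664]
tool_rot: [0.613, 0.79, -0.0, 0.002]
force: [2.1, -8.3, 7.7]
finger_gap: 0.004
gripper_force: 5.6
```

```bash
python3 - <<'E'
from h import *
print(sense()["force"])
save("scene3","scene"); im=cv2.imread("pics/scene3.png")[260:380,260:400]; cv2.imwrite("pics/s3.png",cv2.resize(im,None,fx=5,fy=5))
E
```

```text
[ 2.10368343 -8.31653107  7.73678082]
```

View pics/s3.png

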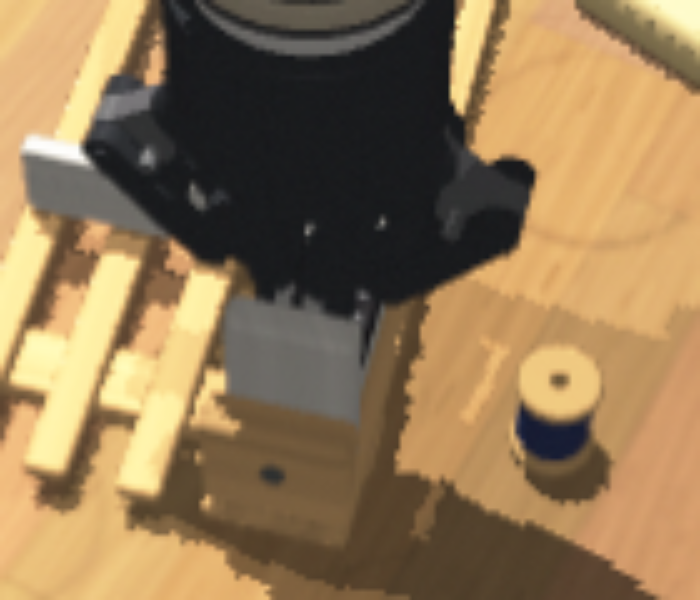

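The plate appears to be against the end post. I'll do one firmer push to confirm the stop.

>>> play_rows([
  [[0, 0, 0], [1.5, 0, 0], 1],
  [[0, 0, 0], [1.5, 0, 0], 1],
  [[0, 0, 0], [0, 0, 0], 1],
  [[0, 0, 0], [0, 0, 0], 1],
])

```text
t: 7.33
tcp_pos: [0.4747, 0.1543, 0.0664]
tool_rot: [0.613, 0.79, -0.002, 0.003]
force: [2.4, -21.1, 6.4]
finger_gap: 0.002
gripper_force: 12.7
```

Hard stop confirmed (21 N with no motion). I'll ease most of the push, then lift straight up so the button friction can't drag the jaw back.

>>> play_rows([
  [[0, 0, 0], [-1.5, 0, 0], 1],
  [[0, 0, 0], [-1.5, 0, 0], 1],
  [[0, 0, 0], [0, 0, 0], 1],
])

```text
t: 7.58
tcp_pos: [0.4747, 0.1541, 0.0664]
tool_rot: [0.614, 0.789, 0.0, 0.002]
force: [0.9, -7.4, 7.5]
finger_gap: 0.0
gripper_force: 5.0
```

>>> play_rows([
  [[0, 0, 0], [0, 0, -2], 1],
  [[0, 0, 0], [0, 0, -3], 1],
  [[0, 0, 0], [0, 0, -3], 1],
  [[0, 0, 0], [0, 0, -3], 1],
  [[0, 0, 0], [0, 0, -3], 1],
  [[0, 0, 0], [0, 0, -1], 1],
  [[0, 0, 0], [0, 0, 0], 1],
])

```text
t: 8.17
tcp_pos: [0.4743, 0.1541, 0.0804]
tool_rot: [0.614, 0.79, -0.001, 0.001]
force: [2.0, -6.2, -1.1]
finger_gap: 0.002
gripper_force: 3.6
```

Off the button now (tip at 72 mm). I'll back away from the plate, lift clear and check.

>>> play_rows([
  [[0, 0, 0], [-2, 0, 0], 1],
  [[0, 0, 0], [-3, 0, 0], 1],
  [[0, 0, 0], [-2, 0, -3], 1],
  [[0, 0, 0], [0, 0, -20], 1],
  [[0, 0, 0], [0, 0, -30], 1],
  [[0, 0, 0], [0, 0, -30], 1],
  [[0, 0, 0], [0, 0, -30], 1],
  [[0, 0, 0], [-30, 0, -20], 1],
  [[0, 0, 0], [-30, 0, 0], 1],
  [[0, 0, 0], [-30, 0, 0], 1],
  [[0, 0, 0], [0, 0, 0], 1],
  [[0, 0, 0], [0, 0, 0], 1],
])

```text
t: 9.17
tcp_pos: [0.4972, 0.0606, 0.2139]
tool_rot: [0.615, 0.788, 0.0, -0.0]
force: [0.6, -0.5, -0.6]
finger_gap: -0.001
gripper_force: 0.0
```

```bash
python3 - <<'E'
from h import *
print(sense()["force"]); save("w2","wrist"); save("scene4","scene")
z=np.load("w2.npz"); P=z["P"]; im=z["im"].astype(int)
near=np.hypot(P[...,0]-.475,P[...,1]-.15)<.05
k=near&(abs(P[...,2]-.092)<.004); p=P[k]; print("plate",k.sum(),p.mean(0),cv2.minAreaRect(p[:,:2].astype(np.float32)*1000))
k=near&(im.sum(2)<200)&(abs(P[...,2]-.064)<.01); print("btn z",k.sum(),np.percentile(P[k][:,2],[5,50,95]))
a=cv2.imread("pics/w2.png"); b=cv2.imread("pics/scene4.png"); cv2.imwrite("pics/f.png",cv2.resize(np.vstack([a,b]),None,fx=.62,fy=.62))
E
```

```text
[ 0.55759261 -0.52765819 -0.62836694]
plate 1525 [0.47045978 0.16921294 0.09028414] ((470.4938049316406, 169.40675354003906), (39.24769973754883, 12.075674057006836), 14.22891616821289)
btn z 2129 [0.06529859 0.06665683 0.06789781]
```

View pics/f.png

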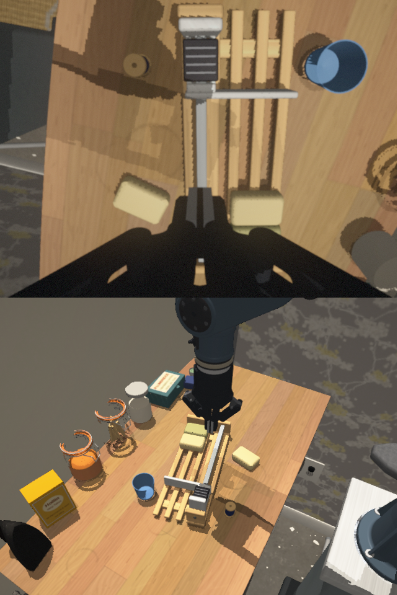

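The jaw is fully back against the end post after moving 64 mm. The button is up, and the soaps, spool and cup look undisturbed.

```bash
python3 -c "
from station import *
print(sign_off())"
```

```text
the job is handed in; nothing more can be done
None
```

The jaw is pushed all the way back to its stop at the end post, the release button has sprung up again, and the soap bars, spool and cup look untouched in the final images; the job is handed in at about 9.3 s.

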